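Park the square stamp in its dust box

ROBOT

A 6-joint arm with a two-finger parallel gripper is mounted at the origin on the work surface. World frame = base frame: x ahead of the robot, y to its left, z up, the work surface at z = 0. Lengths are in m, angles in rad, forces in N, time in s.
With the tool pointing down it reaches from about 0.3 to 0.85 m from the base axis. Payload 4.2 kg.
Tool frame: the origin (TCP) lies between the finger pads; the fingertips stand 11 mm ahead of it and the grasp point (between the pads) lies 8 mm behind it; z points along the fingers, y is the line along which they close (so a half turn about z gives the same grasp; the last joint's range is limited). The gripper opens to 91 mm and grips with 3 to 60 N. Pads are 32 mm wide; open, the fingers measure 118 mm over their backs; the gripper's body (76 mm by 178 mm) begins 60 mm behind the grasp point.
Start: joints at [1.225, 0.32, 1.565, -0, 1.257, -0.02], TCP at [0.184, 0.545, 0.225] pointing down, gripper open.
Joint ranges: [-3.11, 3.11], [-0.84, 2.01], [0.21, 2.61], [-1.34, 4.49], [0.05, 2.63], [-2.56, 2.56]. Speed limits (rad/s): [2.57, 2.57, 3.14, 3.14, 3.14, 3.14].

INTERFACE

Orientations are given as a 3x3 rotation matrix whose columns are the frame's x, y, z axes.
In Python, from plant import readout, eyes, env gives the robot as it stands.
- The arm moves only by the tool apply_moves, never from a script. Its argument "rows" is a list of rows, each a list of 7 numbers: the turn, a rotation vector about the tool's x, y, z in rad, then the shift along the tool's x, y, z in m, then the finger opening in m, from 0 to 0.0912. In form: [[wx, wy, wz, tx, ty, tz, gripper], ...]. A call has 1 to 20 rows; each row is the pose to reach, as a shift and turn from the pose commanded when the call began, along the tool's axes at that moment; what a row does not reach only later rows make up. A row lasts 1/8 s, in which the tool goes at most 62.5 mm and 10.7 degrees, less where a joint would pass 70% of its speed; a pose out of reach is approached as far as the arm can. A call with a gripper value outside its range is refused whole. The fingers move at their own pace and stop on an object; "newtons" is the grip in N (left out, the last holds). Time passes only in rows, so rows that repeat a pose let the fingers close. It gives the time, the measured TCP pose, the force, the opening and the grip force at its end, in the units of the state.
- readout.observe(): the state, without advancing time (a new reading comes with each control period).
- eyes.capture(name): name is "side" or "top"; returns a dict with "img" (400x640x3 uint8, blue, green, red), "z_map" (400x640 float32, m along the optical axis (not along the pixel's ray), 0 where there is no reading), "fx", "fy", "cx", "cy" (pixels), "R" (3x3) and "t" (3): a world point X has camera coordinates R X + t. Camera axes: x right, y down, z forward; pixel columns grow to the right and rows downward; lengths in m; the calibration is good to about 2 mm. A picture is of the moment at which its call begins.
- env.job_done(): hands the job in; it is judged then, once.
The state is a dict: "time": time; "q": joint angles; "qd": joint speeds; "effort": joint torques, N m; "position": TCP position; "ee_rot": TCP orientation; "force": force on the tool from outside, world axes, zero at the start; "ft_torque": the same for the moment, N m; "gripper_width": finger opening in m; "grip_force": force on a finger pad.
Only numpy, scipy, OpenCV 4.12 (cv2) and the standard library are available. Lean on these libraries where they do the work, as an engineer would, in place of code of your own. Each camera call takes 0.05 s, during which the arm holds its last target. There are 200 camera calls.

TASK

Put the square-headed hand stamp away in the wooden dust box: hold it upright by its handle, push its steel head down through the sprung flap in the box's top, and lower it gently until it stands on the box floor, then let go. It should be left standing upright in the box, keeping the flap open with its own body. Do not knock over or shift the round-headed stamp, which stays on the bench.

Things in the scene. Friction and masses are not known exactly. Their poses are not given: they have to be found in the camera images.
- square_stamp: Leatherworker's hand stamp standing upright on the bench, 150 mm tall, about 0.4 kg: square steel head 44 x 44 mm, 25 mm high, at the bottom; brass collar 30 mm across from 25 to 33 mm; then a round dark wooden handle 26 mm across up to 145 mm, top rounded off at 150 mm. Origin: centre of the head's underside; z up along the handle, x and y square to the head's sides. Stands by itself.
- round_stamp: The other hand stamp, with the same handle and height but a round steel head 50 mm across and 25 mm high. Not the one to put away: it stays where it stands. Origin: centre of the underside of the head; z up along the handle.
- dust_box: Pale wooden box screwed to the bench, outside 98 (x) x 94 (y) x 95 mm high, walls 10 mm thick. Inside is one well, 78 (x) x 74 (y) mm, straight down to a flat floor 15 mm above the bench; its mouth at the top is covered by the flap. Origin: centre of the underside, straight below the well's centre; z up. The seated stamp stands out 70 mm above the walls.
- flap (a joint): Sprung aluminium flap, 73 x 71 x 2 mm, closing the whole mouth of the dust box just below the top of its walls. Hinged along the wall on the box's +x side, it swings only down into the box: 0 = shut (level), 1.55 = hanging down along that wall (rad). A light spring shuts it; the stamp's head pushes it open with 2 to 4 N and, seated mid-well, keeps it 1.2 or more open.
Mind the look-alikes: they are no part of the job. What is shaped like the square_stamp but green is not meant.

How it is judged:
On the way:
1. the square stamp, held by the gripper, has pushed the flap open (value of joint flap above 0.4 rad and horizontal distance between square_stamp and dust_box below 0.03 m and z of square_stamp in the frame of dust_box below 0.095 m and contact force between the fingers and square_stamp above 0.5 N), for 0.1 s.
At the end, for the whole second after the job is handed in: The square stamp stands on the floor of the dust box (underside within 7 mm of the floor, within 25 mm of the well's centre, within 10 degrees of upright), at rest and released, with the flap held open by it (more than 0.8 rad) (z of square_stamp in the frame of dust_box below 0.022 m and horizontal distance between square_stamp and dust_box below 0.025 m and angle between square_stamp's own z axis and vertical below 0.17 rad and value of joint flap above 0.8 rad and linear speed of square_stamp below 0.02 m/s); the robot touches nothing.
It fails at once if the square stamp is dropped or slammed into the box (faster than 0.5 m/s inside it) (horizontal distance between square_stamp and dust_box below 0.045 m and z of square_stamp in the frame of dust_box below 0.09 m and linear speed of square_stamp above 0.5 m/s).
It fails at once if the round stamp is knocked over or shifted by more than 20 mm (distance of round_stamp from where it was at the start of the episode above 0.02 m or angle between round_stamp's own z axis and vertical above 0.3 rad).
It also fails if it takes over 38 s, if anything falls off the work surface, if the arm or the gripper's body presses on something with over 40 N, if the wrist force passes 120 N, or if a joint passes its speed limit or range.

## Working session

There is one attempt and no reset: what is moved stays moved. The work goes in short steps, Python scripts to look and compute and a tool call to move; the robot and the scene stay as the last step left them, time stands still between calls to the robot, and variables do not carry over. Pictures are saved under pics/ and viewed, at most 10 in all, crops included, and the job is handed in when it is done.

Besides the shell and the picture viewer there is one more tool, called as name(argument=value, ...), one argument or row to a line, values as JSON. apply_moves: Moves the arm, as the interface text tells. Its arguments: {"type":"object","properties":{"rows":{"type":"array"},"newtons":{"type":"number"}},"required":["rows"]}

```bash
mkdir -p pics; cat > h.py <<'E'
import numpy as np, cv2
from plant import readout, eyes, env
def save(n,f):
    c=eyes.capture(n); cv2.imwrite('pics/%s.png'%f,c['img']); np.savez('pics/%s.npz'%f,**c); return c
def pt(c,u,v,z=None):
    R,t=c['R'],c['t']; ray=np.array([(u-c['cx'])/c['fx'],(v-c['cy'])/c['fy'],1])
    if z is None: return R.T@(ray*c['z_map'][int(v),int(u)]-t)
    o=-R.T@t; d=R.T@ray; return o+d*(z-o[2])/d[2]
def cloud(c):
    v,u=np.mgrid[:400,:640]; z=c['z_map']
    P=np.stack([(u-c['cx'])/c['fx']*z,(v-c['cy'])/c['fy']*z,z],-1)
    P=(P-c['t'])@c['R']; P[z==0]=np.nan; return P
E
python3 - <<'E'
from h import *
a=save('top','t0');b=save('side','s0')
s=readout.observe();print(s['time'],s['position'],s['ee_rot'],s['gripper_width'])
cv2.imwrite('pics/both.png',cv2.resize(np.vstack([a['img'],b['img']]),(480,600)))
E
```

```text
0.1 [0.18390514 0.54436406 0.22423295] [[-9.47383377e-01  3.20100737e-01 -5.05037831e-04]
 [ 3.20101134e-01  9.47382322e-01 -1.41389415e-03]
 [ 2.58753540e-05 -1.50116300e-03 -9.99998873e-01]] 0.09123311940280587
```

View pics/t0.png

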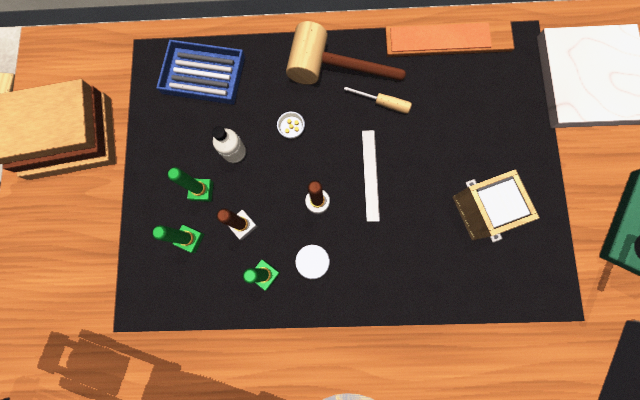

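View pics/s0.png

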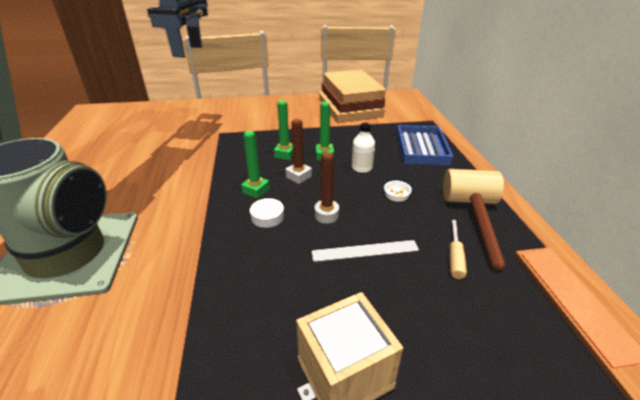

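The top view shows the square stamp with its dark handle, head at about (240,224) and handle top at about (224,215). The round stamp is at (317,200), the box mouth at (505,202), and green look-alikes sit around the square stamp. The side view agrees with this.

```bash
python3 - <<'E'
from h import *
for n in ('t0','s0'):
    c=dict(np.load(f'pics/{n}.npz'));P=cloud(c);hsv=cv2.cvtColor(c['img'],cv2.COLOR_BGR2HSV)
    print(n)
    pts={'t0':dict(sqtop=(224,215),sqhead=(246,225),rtop=(315,186),rhead=(317,203),box=(505,202)),'s0':dict(sqtop=(297,125),sqhead=(298,176),rtop=(327,158),rhead=(326,215),box=(350,335))}[n]
    for k,(u,v) in pts.items(): print(k,pt(c,u,v).round(4))
    for k in ('sqtop','rtop'):
        p=pt(c,*pts[k]); m=(np.hypot(P[...,0]-p[0],P[...,1]-p[1])<.035)&(P[...,2]>.045)&(P[...,2]<.16)
        q=P[m]; 
        for lo,hi in ((.05,.09),(.09,.135),(.135,.16)):
            w=q[(q[:,2]>lo)&(q[:,2]<hi)]
            if len(w): print(k,lo,len(w),w.mean(0).round(4),w.min(0).round(4),w.max(0).round(4))
    p=pt(c,*pts['box']); m=(np.hypot(P[...,0]-p[0],P[...,1]-p[1])<.09)&(P[...,2]>.085)&(P[...,2]<.105)
    q=P[m]; r=cv2.minAreaRect((q[:,:2]*1000).astype(np.float32)); print('box',r,cv2.boxPoints(r).round(0).tolist(),np.median(q[:,2]))
t=np.load('pics/t0.npz')['img']; 
cv2.imwrite('pics/crop.png',np.hstack([cv2.resize(t[175:275,150:250],(400,400),interpolation=2),cv2.resize(t[155:255,448:548],(400,400),interpolation=2)]))
E
```

```text
t0
sqtop [0.4499 0.2029 0.15  ]
sqhead [0.4461 0.1913 0.0344]
rtop [0.4956 0.0455 0.149 ]
rhead [0.4818 0.0457 0.0601]
box [ 0.4659 -0.2997  0.0945]
sqtop 0.05 77 [0.4456 0.1971 0.0713] [0.4375 0.1922 0.0501] [0.4594 0.2118 0.0897]
sqtop 0.09 97 [0.4457 0.1969 0.1142] [0.4377 0.1923 0.0911] [0.46   0.2122 0.1347]
sqtop 0.135 191 [0.4495 0.2035 0.1479] [0.4379 0.1927 0.135 ] [0.4631 0.2183 0.1528]
rtop 0.05 49 [0.485  0.0461 0.07  ] [0.4818 0.0349 0.0511] [0.4922 0.06   0.0884]
rtop 0.09 67 [0.4847 0.0455 0.1129] [0.4817 0.0344 0.0913] [0.4935 0.0592 0.1342]
rtop 0.135 182 [0.4932 0.0471 0.148 ] [0.4819 0.0352 0.136 ] [0.5073 0.0597 0.1522]
box ((466.91497802734375, -296.0154113769531), (98.11446380615234, 95.66007995605469), 18.753616333007812) [[405.0, -266.0], [436.0, -357.0], [529.0, -326.0], [498.0, -235.0]] 0.09378802714969672
s0
sqtop [0.4485 0.1932 0.1423]
sqhead [0.4448 0.173  0.0216]
rtop [0.4905 0.0358 0.1473]
rhead [0.4878 0.0222 0.021 ]
box [ 0.4671 -0.2999  0.0935]
sqtop 0.05 163 [0.4462 0.1948 0.0702] [0.4344 0.189  0.05  ] [0.4588 0.2066 0.0898]
sqtop 0.09 207 [0.4465 0.1948 0.1126] [0.4342 0.1888 0.0903] [0.46   0.2037 0.1349]
sqtop 0.135 97 [0.4469 0.1972 0.1442] [0.4356 0.19   0.1355] [0.4584 0.2104 0.1507]
rtop 0.05 210 [0.4893 0.0364 0.0703] [0.4782 0.0313 0.0505] [0.5026 0.0465 0.0898]
rtop 0.09 272 [0.4899 0.0369 0.113 ] [0.4784 0.0321 0.0901] [0.5042 0.0475 0.135 ]
rtop 0.135 138 [0.4906 0.0397 0.1447] [0.4786 0.0308 0.1353] [0.5032 0.0551 0.1506]
box ((464.0968017578125, -297.8951416015625), (99.11270904541016, 95.33981323242188), 19.031583786010742) [[402.0, -269.0], [433.0, -359.0], [526.0, -327.0], [495.0, -237.0]] 0.09416828458871356
```

View pics/crop.png

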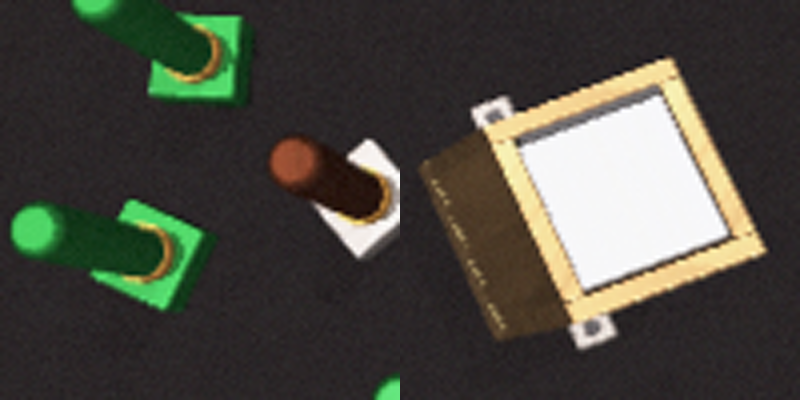

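```bash
python3 - <<'E'
from h import *
c=dict(np.load('pics/t0.npz'))
for n,(u,v) in dict(g1=(174,174),g2=(159,232),g3=(250,276),sq=(224,215)).items(): print(n,pt(c,u,v,.148).round(3))
h=cv2.cvtColor(c['img'],cv2.COLOR_BGR2HSV); m=(h[...,2]>150)&(h[...,1]<60); m[:200]=0;m[245:]=0;m[:,:220]=0;m[:,262:]=0
v,u=np.nonzero(m); q=np.array([pt(c,a,b,.025)[:2]*1000 for a,b in zip(u,v)],np.float32)
r=cv2.minAreaRect(q);print(len(q),r,cv2.boxPoints(r).round(0).tolist())
c=dict(np.load('pics/s0.npz'));P=cloud(c)
m=(np.hypot(P[...,0]-.449,P[...,1]-.203)<.045)&(P[...,2]>.006)&(P[...,2]<.03)
q=(P[m][:,:2]*1000).astype(np.float32); r=cv2.minAreaRect(q);print(len(q),r,cv2.boxPoints(r).round(0).tolist())
s=readout.observe(); print(np.degrees(np.arctan2(s['ee_rot'][1,1],s['ee_rot'][0,1])),s['q'])
E
```

```text
g1 [0.526 0.294 0.148]
g2 [0.424 0.316 0.148]
g3 [0.346 0.158 0.148]
sq [0.45  0.203 0.148]
217 ((450.0885009765625, 204.954345703125), (44.27738571166992, 43.851646423339844), 40.23086929321289) [[419.0, 207.0], [447.0, 174.0], [481.0, 203.0], [453.0, 236.0]]
267 ((446.695556640625, 203.37759399414062), (44.758811950683594, 46.291141510009766), 41.49189376831055) [[415.0, 206.0], [445.0, 171.0], [479.0, 201.0], [448.0, 236.0]]
71.33096107595144 [ 1.22498661e+00  3.20205595e-01  1.56551641e+00 -4.32183835e-06
  1.25737203e+00 -1.99721646e-02]
```

apply_moves(
  rows=[
    [0,0,0,-0.36,-0.237,0,0.09],
    [0,0,0,-0.36,-0.237,0,0.09],
    [0,0,0,-0.36,-0.237,0,0.09],
    [0,0,0,-0.36,-0.237,0,0.09],
    [0,0,0,-0.36,-0.237,0,0.09],
    [0,0,0,-0.36,-0.237,0,0.09],
    [0,0,0,-0.36,-0.237,0,0.09],
    [0,0,0,-0.36,-0.237,0,0.09],
    [0,0,0,-0.36,-0.237,0,0.09],
    [0,0,0,-0.36,-0.237,0,0.09],
  ],
  newtons=25,
)

```text
time: 1.35
position: [0.4484, 0.206, 0.2248]
ee_rot: [[-0.948, 0.318, -0.001], [0.318, 0.948, 0.0], [0.001, -0.0, -1.0]]
force: [0.6, -0.5, 0.5]
gripper_width: 0.0899
grip_force: 0.0
```

apply_moves(
  rows=[
    [0,0,0,0,-0.001,0.04,0.09],
    [0,0,0,0,-0.001,0.08,0.09],
    [0,0,0,0,-0.001,0.115,0.09],
    [0,0,0,0,-0.001,0.115,0.09],
    [0,0,0,0,-0.001,0.115,0.09],
  ],
)

```text
time: 1.98
position: [0.4495, 0.2051, 0.1112]
ee_rot: [[-0.948, 0.319, 0.002], [0.319, 0.948, 0.001], [-0.002, 0.002, -1.0]]
force: [0.0, -0.6, -0.8]
gripper_width: 0.0898
grip_force: 0.0
```

```bash
python3 - <<'E'
from h import *
b=save('side','s1')
cv2.imwrite('pics/s1c.png',cv2.resize(b['img'][60:240,200:440],(720,540)))
E
```

```text
(no output)
```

View pics/s1c.png

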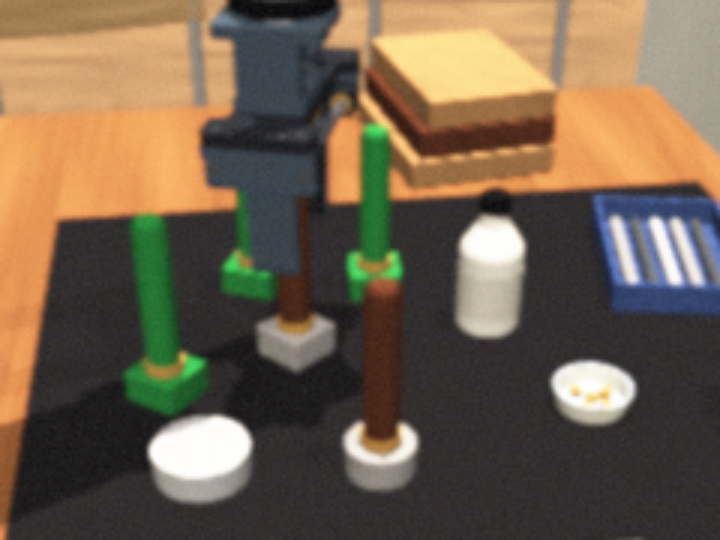

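The fingers straddle the dark handle, crop (295,230), and the square head still stands below at crop (297,340). Next I close and lift.

apply_moves(
  rows=[
    [0,0,0,0,0,0,0.015],
    [0,0,0,0,0,0,0.015],
    [0,0,0,0,0,0,0.015],
    [0,0,0,0,0,0,0.015],
    [0,0,0,0,0,0,0.015],
    [0,0,0,0,0,0,0.015],
    [0,0,0,0,0,0,0.015],
    [0,0,0,0,0,0,0.015],
  ],
  newtons=30,
)

```text
time: 3.02
position: [0.449, 0.2042, 0.1098]
ee_rot: [[-0.947, 0.32, 0.0], [0.32, 0.947, 0.0], [-0.0, 0.0, -1.0]]
force: [1.0, 0.5, -0.9]
gripper_width: 0.0257
grip_force: 30.0
```

apply_moves(
  rows=[
    [0,0,0,0,0,-0.02,0.015],
    [0,0,0,0,0,-0.05,0.015],
    [0,0,0,0,0,-0.09,0.015],
    [0,0,0,0,0,-0.13,0.015],
    [0,0,0,0,0,-0.17,0.015],
    [0,0,0,0,0,-0.19,0.015],
    [0,0,0,0,0,-0.19,0.015],
    [0,0,0,0,0,-0.19,0.015],
  ],
)

```text
time: 4.03
position: [0.448, 0.2037, 0.2982]
ee_rot: [[-0.947, 0.32, -0.003], [0.32, 0.947, -0.001], [0.003, -0.002, -1.0]]
force: [0.8, 0.2, -4.5]
gripper_width: 0.0254
grip_force: 30.0
```

apply_moves(
  rows=[
    [0,0,0.02,-0.008,-0.02,0,0.015],
    [0,0,0.05,-0.022,-0.06,0,0.015],
    [0,0,0.08,-0.038,-0.1,0,0.015],
    [0,0,0.12,-0.055,-0.145,0,0.015],
    [0,0,0.16,-0.071,-0.19,0,0.015],
    [0,0,0.2,-0.088,-0.235,0,0.015],
    [0,0,0.24,-0.105,-0.28,0,0.015],
    [0,0,0.28,-0.122,-0.325,0,0.015],
    [0,0,0.32,-0.139,-0.37,0,0.015],
    [0,0,0.35,-0.156,-0.415,0,0.015],
    [0,0,0.37,-0.169,-0.45,0,0.015],
    [0,0,0.38,-0.176,-0.469,0,0.015],
    [0,0,0.38,-0.176,-0.469,0,0.015],
    [0,0,0.38,-0.176,-0.469,0,0.015],
  ],
)

```text
time: 5.78
position: [0.4654, -0.2952, 0.2995]
ee_rot: [[-0.762, 0.648, -0.001], [0.648, 0.762, 0.002], [0.002, 0.001, -1.0]]
force: [-0.2, -0.3, -2.6]
gripper_width: 0.0256
grip_force: 30.0
```

```bash
python3 - <<'E'
from h import *
b=save('side','s2')
P=cloud(b)
m=(np.hypot(P[...,0]-.4655,P[...,1]+.297)<.05)&(P[...,2]>.15)&(P[...,2]<.275)
q=P[m]
for lo in np.arange(.15,.27,.01):
    w=q[(q[:,2]>=lo)&(q[:,2]<lo+.01)]
    if len(w): print(lo.round(2),len(w),w.min(0).round(3),w.max(0).round(3))
w=q[(q[:,2]<.21)]
if len(w)>5: print(cv2.minAreaRect((w[:,:2]*1000).astype(np.float32)))
cv2.imwrite('pics/s2c.png',cv2.resize(b['img'][100:400,200:520],(640,600)))
E
```

```text
0.18 4 [ 0.444 -0.322  0.19 ] [ 0.49  -0.303  0.19 ]
0.19 312 [ 0.437 -0.324  0.19 ] [ 0.492 -0.283  0.2  ]
0.2 359 [ 0.437 -0.324  0.2  ] [ 0.492 -0.283  0.21 ]
0.21 869 [ 0.437 -0.324  0.21 ] [ 0.491 -0.276  0.22 ]
0.22 252 [ 0.45  -0.311  0.22 ] [ 0.479 -0.285  0.23 ]
0.23 180 [ 0.451 -0.309  0.23 ] [ 0.476 -0.296  0.24 ]
0.24 184 [ 0.451 -0.309  0.24 ] [ 0.477 -0.291  0.25 ]
0.25 186 [ 0.452 -0.31   0.25 ] [ 0.477 -0.296  0.26 ]
0.26 202 [ 0.451 -0.309  0.26 ] [ 0.477 -0.291  0.27 ]
0.27 107 [ 0.452 -0.309  0.27 ] [ 0.476 -0.291  0.275]
((458.1371154785156, -310.0697326660156), (31.407129287719727, 60.24036407470703), 65.00508880615234)
```

View pics/s2c.png

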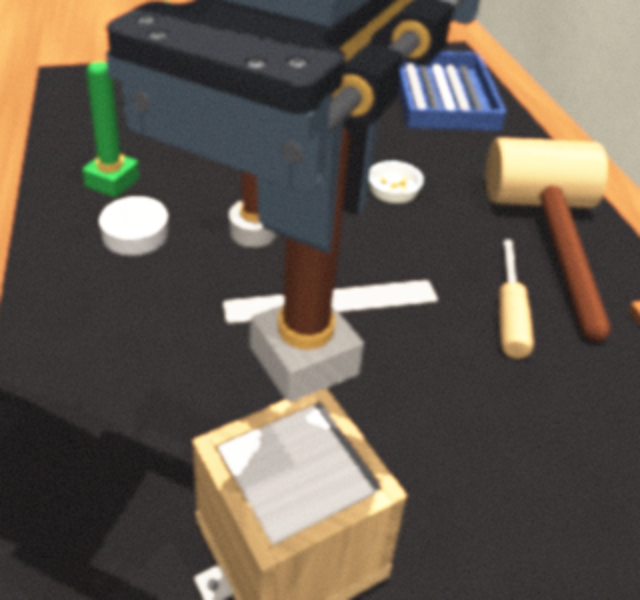

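The stamp is upright in the grip and centred over the flap, with the head at crop (305,350) and the flap at crop (298,470). The handle axis is within 2 mm of the box centre. I'll lower it through the flap.

apply_moves(
  rows=[
    [0,0,0,-0.001,-0.001,0.02,0.015],
    [0,0,0,-0.001,-0.001,0.045,0.015],
    [0,0,0,-0.001,-0.001,0.065,0.015],
    [0,0,0,-0.001,-0.001,0.08,0.015],
    [0,0,0,-0.001,-0.001,0.09,0.015],
    [0,0,0,-0.001,-0.001,0.1,0.015],
    [0,0,0,-0.001,-0.001,0.11,0.015],
    [0,0,0,-0.001,-0.001,0.12,0.015],
    [0,0,0,-0.001,-0.001,0.13,0.015],
    [0,0,0,-0.001,-0.001,0.14,0.015],
    [0,0,0,-0.001,-0.001,0.15,0.015],
    [0,0,0,-0.001,-0.001,0.16,0.015],
    [0,0,0,-0.001,-0.001,0.165,0.015],
    [0,0,0,-0.001,-0.001,0.165,0.015],
    [0,0,0,-0.001,-0.001,0.165,0.015],
  ],
)

```text
time: 7.7
position: [0.4657, -0.298, 0.1351]
ee_rot: [[-0.761, 0.649, 0.0], [0.649, 0.761, 0.0], [-0.0, 0.0, -1.0]]
force: [-0.3, -0.1, -4.5]
gripper_width: 0.0253
grip_force: 30.0
```

apply_moves(
  rows=[
    [0,0,0,0,0,0.003,0.015],
    [0,0,0,0,0,0.006,0.015],
    [0,0,0,0,0,0.008,0.015],
    [0,0,0,0,0,0.009,0.015],
    [0,0,0,0,0,0.009,0.015],
  ],
)

```text
time: 8.32
position: [0.4656, -0.298, 0.1257]
ee_rot: [[-0.761, 0.649, -0.0], [0.649, 0.761, 0.0], [0.0, -0.0, -1.0]]
force: [-0.9, -0.7, -4.3]
gripper_width: 0.0251
grip_force: 30.0
```

apply_moves(
  rows=[
    [0,0,0,0,0,0.001,0.015],
    [0,0,0,0,0,0.0015,0.015],
    [0,0,0,0,0,0.002,0.015],
    [0,0,0,0,0,0.002,0.015],
  ],
)

```text
time: 8.82
position: [0.4659, -0.2981, 0.1248]
ee_rot: [[-0.761, 0.649, 0.001], [0.649, 0.761, -0.0], [-0.001, 0.0, -1.0]]
force: [-1.6, 1.3, 6.2]
gripper_width: 0.0258
grip_force: 30.0
```

Wrist force went from -4 to +6 N at the expected height, so the stamp is on the floor. Next I open the fingers.

apply_moves(
  rows=[
    [0,0,0,0,0,0,0.03],
    [0,0,0,0,0,0,0.035],
    [0,0,0,0,0,0,0.05],
    [0,0,0,0,0,0,0.07],
    [0,0,0,0,0,0,0.08],
    [0,0,0,0,0,0,0.08],
    [0,0,0,0,0,-0.02,0.08],
    [0,0,0,0,0,-0.06,0.08],
    [0,0,0,0,0,-0.11,0.08],
    [0,0,0,0,0,-0.16,0.08],
    [0,0,0,0,0,-0.16,0.08],
    [0,0,0,0,0,-0.16,0.08],
  ],
)

```text
time: 10.32
position: [0.4652, -0.2977, 0.2832]
ee_rot: [[-0.761, 0.649, -0.001], [0.649, 0.761, 0.001], [0.001, -0.0, -1.0]]
force: [-0.4, -0.2, -0.4]
gripper_width: 0.08
grip_force: 0.0
```

```bash
python3 - <<'E'
from h import *
b=save('side','s3')
P=cloud(b)
m=(np.hypot(P[...,0]-.4655,P[...,1]+.297)<.04)&(P[...,2]>.1)&(P[...,2]<.2)
q=P[m]
for lo in (.1,.12,.14,.16):
    w=q[(q[:,2]>=lo)&(q[:,2]<lo+.02)]
    if len(w): print(lo,len(w),w.min(0).round(3),w.max(0).round(3))
cv2.imwrite('pics/s3c.png',cv2.resize(b['img'][100:400,200:520],(640,600)))
E
```

```text
0.1 208 [ 0.452 -0.312  0.1  ] [ 0.477 -0.294  0.12 ]
0.12 227 [ 0.452 -0.312  0.12 ] [ 0.477 -0.299  0.14 ]
0.14 243 [ 0.452 -0.312  0.14 ] [ 0.477 -0.295  0.16 ]
0.16 323 [ 0.452 -0.311  0.16 ] [ 0.477 -0.288  0.167]
```

View pics/s3c.png

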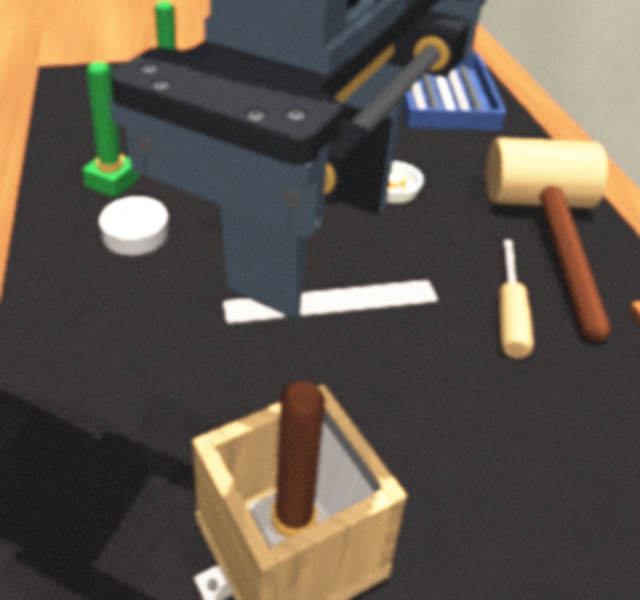

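The stamp stands upright in the well, handle top at crop (302,395). Its top measures about 0.166 m (0.165 expected), it is centred, and the flap hangs open along the far wall. The gripper is clear.

```bash
python3 -c "
from plant import env
print(env.job_done())"
```

```text
the job is handed in; nothing more can be done
None
```

The square stamp is standing upright in the dust box, released and holding the flap open; I never moved the round stamp, and handed the job in at about 10 s (no verdict came back).

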